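Hang the specimen tray on the slotted upright and lock it

TASK

Hang the red catch tray on the slotted upright: put its hook through the upper slot and push the tray down until it is fully home and the ball catch has clicked in, then let go of it. Feel your way and do not force it: the upright is easily bent. Leave the other things on the bench where they are.

Things in the scene. Friction and masses are not known exactly. Their poses are not given: they have to be found in the camera images.
- stand: Slotted upright screwed to the bench: grey foot (x -25 to 95, 130 mm wide, 12 high), blue clamp block behind, aluminium plate 60 mm wide (y), 6 thick (x 0 to 6), top at about 182. Origin on the bench under the plate's front face, which looks roughly to the robot; x points through the plate, front to back; z up. More than 40 N of push bends it. See slot_nominal for its height.
- slot_nominal (a point): Front face, centre line, 125 mm up: nominal lower edge of the upper slot (16 mm wide, through, 40 high, z 125 to 165). A lower slot (z 18 to 58) is not for the tray. The plate was clamped by hand: plate, slots and ball sit up to 10 mm higher or lower than stated, which the measured poses of stand and this point do not show.
- ball_nominal (a point): Front face, 69 mm up (nominal, as the slot): the catch, a sprung brass ball of 10 mm diameter that stands 4 mm out of the face.
- catch (a joint): How far the ball is pushed into the upright, in m: 0 fully out, 0.004 flush; 2.5 N to start, 10 N flush. Its yellow tail behind the plate comes out by as much. The tray pushes it in on its way down; it springs out with a click into the window of the tray's back plate when the tray is home.
- seat (a joint): Green pin, 10 mm wide, sprung, standing 5 mm up out of the upper slot's lower edge; value in m: 0 up, 0.005 pressed level with the edge by the hook's neck (about 2 N), which is so when the tray is home.
- tray: Red catch tray, 0.3 to 0.55 kg, level on the bench: x -119 to 0, 90 mm wide (y), rim 26 high; back plate 44 wide, 8 thick, 100 high, rear face at x = 0; black carrying fin on the centre line, 12 thick (y), x -54 to -8, top at 115, ledges (see tray_grip). Origin on the underside, centre line, under the rear face; x points out of the rear face as the hook does, to lie along the stand's x; z up.
- tray_grip (a point): On the carrying fin, where to grasp it from above across its 12 mm (along the tray's y): x -32, z 100 mm in the tray's frame, 15 mm under the fin's top. Below, black ledges stand out 16 mm either side of the fin (x -50 to -14), their tops at z 74: keep the fingertips above them.
- tray_seat (a point): Middle of the underside of the hook's neck: x 3.75, z 76 mm in the tray's frame. The neck (12 mm wide, 10 high, 7.5 long) joins back plate and lip. Home, it rests on the upper slot's lower edge. From the hooked-in height the tray meets the ball about 18 mm above home; resting there its weight does not pass it, a push of 4 to 15 N does; let fall, it hits too hard.
- tray_lip (a point): Lower tip of the hook's lip: x 10.5, z 60 mm in the tray's frame. The lip (x 7.5 to 13.5, 12 mm wide, z 60 to 86) goes through the upper slot with the neck's underside 21 to 30 mm above the slot's lower edge (clear of the green pin), until the back plate is against the upright (lip and back plate leave 1.5 mm play); then down behind the plate.
- bar_a: Bystander: steel test bar, 55 x 10 x 10 mm.
- bar_b: Bystander: another such steel test bar.
- funnel: Bystander: steel funnel standing on its mouth, 84 mm across, 90 mm high; origin under its centre.
- tin: Bystander: round aluminium tin, 56 mm across, 30 mm high.
- hexkey: Bystander: large L-shaped steel key, 130 x 57 mm, 14 mm thick.
- driver: Bystander: screwdriver lying down.
- gauge_block: Bystander: dark steel block, 50 x 30 x 35 mm.
- mouse: Bystander: black computer mouse, 100 x 60 x 30 mm.
Not all that is in view belongs to the job. Of the things that look like the stand, the smallest one is meant.

How it is judged:
On the way, in this order (a step that is already met when the one before it is completed fails the run):
1. the hook's lip is through the upper slot, behind the plate, the tray not yet down (x of tray_lip in the frame of stand between 0.0075 and 0.02 m and y of tray_lip in the frame of stand between -0.006 and 0.006 m and z of tray_seat in the frame of stand between 0.122 and 0.168 m and value of joint seat below 0.001 m), for 0.05 s.
2. the tray is pressed down and the ball has clicked into its window (x of tray_seat in the frame of stand between -0.001 and 0.006 m and y of tray_seat in the frame of stand between -0.005 and 0.005 m and z of tray_seat in the frame of stand between 0.113 and 0.137 m and value of joint seat above 0.003 m and value of joint catch below 0.0015 m and angle between tray's own z axis and vertical below 0.08 rad and angle between the x axis of tray and the x axis of stand, either way round below 0.12 rad), for 0.2 s.
At the end, for the whole second after the job is handed in: The tray hangs released and at rest, lip behind the plate, neck down in the upper slot (12 mm of its nominal height, 5 mm sideways), seat pin pressed over 3 mm, upright within 0.08 and square within 0.12 rad, ball catch out within 1.5 mm, in the tray's window (all of step 2 and linear speed of tray below 0.02 m/s and angular speed of tray below 0.2 rad/s); the robot touches nothing.
It fails at once if the tray or the robot pushes the upright with more than 40 N (contact force between any of tray, the arm, the fingers and stand above 40 N).
It fails at once if a bystander is moved by more than 20 mm (distance of any of bar_a, bar_b, funnel, tin, hexkey, driver, gauge_block, mouse from where it was at the start of the episode above 0.02 m).
It also fails if it takes over 72 s, if anything falls off the work surface, if the arm or the gripper's body presses on something with over 40 N, if the wrist force passes 120 N, or if a joint passes its speed limit or range.

ROBOT

A 6-joint arm with a two-finger parallel gripper is mounted at the origin on the work surface. World frame = base frame: x ahead of the robot, y to its left, z up, the work surface at z = 0. Lengths are in m, angles in rad, forces in N, time in s.
With the tool pointing down it reaches from about 0.375 to 0.975 m from the base axis. Payload 3.8 kg.
Tool frame: the origin (TCP) lies at the very end of the fingers, on their centre line; the grasp point (between the pads) lies 19 mm behind it; z points along the fingers, y is the line along which they close (so a half turn about z gives the same grasp; the last joint's range is limited). The gripper opens to 85 mm and grips with 20 to 120 N. Pads are 22 mm wide; open, the fingers measure 114 mm over their backs; the gripper's body (76 mm by 85 mm) begins 54 mm behind the grasp point. The pads swing forward as they close: fully open they stand 13 mm farther back than shut.
Start: joints at [-0.037, 0.264, 1.604, -0, 1.274, -0.037], TCP at [0.675, -0, 0.231] pointing down, gripper open.
Joint ranges: [-2.63, 2.63], [-0.94, 2.18], [0.31, 2.57], [-1.31, 4.45], [0, 2.66], [-2.55, 2.55]. Speed limits (rad/s): [2.57, 2.57, 3.14, 3.14, 3.14, 3.14].

INTERFACE

Orientations are given as a rotation vector (axis times angle).
In Python, from workcell import * gives the robot as it stands.
- The arm moves only by the shell command python3 -m crank 'ROWS' [OPENING] [FORCE]. ROWS is JSON, a list that holds one entry, the list of rows, each a list of 6 numbers: the shift along the tool's x, y, z in cm, then the turn, a rotation vector about the tool's x, y, z in rad. In form: [[[dx, dy, dz, ax, ay, az], ...]]. A call has 1 to 8 rows; each row shifts and turns the commanded pose from where the row before left it, along the tool's axes as they then stand; what a row does not reach is not made up. A row lasts 1/12 s, in which the tool goes at most 41.7 mm and 7.16 degrees, less where a joint would pass 70% of its speed; a pose out of reach is approached as far as the arm can. A call with a gripper value outside its range is refused whole. OPENING is the finger opening in cm, from 0 to 8.54, set as the call begins (- or left out, the last holds). The fingers move at their own pace and stop on an object; FORCE is the grip in N (left out, the last holds). Time passes only in rows, so rows that do not move let the fingers close. It gives the time, the measured TCP pose, the force, the opening and the grip force at its end, in the units of the state.
- read_state(): the state, without advancing time (a new reading comes with each control period).
- read_camera(name): name is "scene" or "side" or "wrist"; returns the picture (420x560x3 uint8, blue, green, red); there is no depth.
- camera_model(name): a dict with "camera_matrix" (3x3 intrinsics, pixels), "R" (3x3) and "t" (3): a world point X has camera coordinates R X + t. Camera axes: x right, y down, z forward; pixel columns grow to the right and rows downward; lengths in m; the calibration is good to about 2 mm. A picture is of the moment at which its call begins: read the wrist's pose just before it. camera_model takes no time and is no camera call; for the wrist camera it gives the pose at the moment of the call.
- finish_job(): hands the job in; it is judged then, once.
The state is a dict: "time": time; "q": joint angles; "joint_vel": joint speeds; "joint_torque": joint torques, N m; "tool_pos": TCP position; "tcp_rot": TCP orientation; "wrist_force": force on the tool from outside, world axes, zero at the start; "torque": the same for the moment, N m; "width": opening from 0.0 (shut) to 1.0 (fully open); "grip_force": force on a finger pad.
Only numpy, scipy, OpenCV 4.12 (cv2) and the standard library are available. Lean on these libraries where they do the work, as an engineer would, in place of code of your own. Each camera call takes 0.05 s, during which the arm holds its last target. There are 200 camera calls.

## Working session

There is one attempt and no reset: what is moved stays moved. The work goes in short steps, Python scripts to look and compute and a shell command to move; the robot and the scene stay as the last step left them, time stands still between calls to the robot, and variables do not carry over. Pictures are saved under pics/ and viewed, at most 10 in all, crops included, and the job is handed in when it is done.

```bash
mkdir -p pics; ls; cat > h.py <<'E'
from workcell import *
import numpy as np, cv2
def save(cam,fn):
    m=camera_model(cam); im=read_camera(cam); cv2.imwrite('pics/'+fn,im); np.savez('pics/'+fn+'.npz',**{k:np.array(m[k]) for k in('camera_matrix','R','t')}); return im,m
def ray(m,u,v):
    K,R,t=[np.array(m[k]) for k in('camera_matrix','R','t')]
    return -R.T@t, R.T@np.linalg.solve(K,[u,v,1])
def onz(m,u,v,z):
    c,d=ray(m,u,v); return c+d*(z-c[2])/d[2]
def proj(m,X):
    K,R,t=[np.array(m[k]) for k in('camera_matrix','R','t')]
    p=(R@np.atleast_2d(X).T).T+t; p=p@K.T; return p[:,:2]/p[:,2:]
def tri(obs):
    A=np.zeros((3,3));b=np.zeros(3)
    for m,u,v in obs:
        c,d=ray(m,u,v); d=d/np.linalg.norm(d); P=np.eye(3)-np.outer(d,d); A+=P;b+=P@c
    return np.linalg.solve(A,b)
E
python3 - <<'E'
from h import *
for c in('scene','side','wrist'):
    im,m=save(c,c+'0.png'); print(c,m['camera_matrix'],-np.array(m['R']).T@m['t'],np.array(m['R'])[2])
s=read_state();print(s)
E
```

```text
pics
scene [[415.9960275    0.         279.100888  ]
 [  0.         415.9960275  205.02456288]
 [  0.           0.           1.        ]] [0.80378079 0.42694416 1.04631602] [-0.3040115  -0.3924422  -0.86808187]
side [[456.83547081   0.         279.68389309]
 [  0.         456.83547081 208.27310187]
 [  0.           0.           1.        ]] [ 0.19154629 -0.68674083  0.97129703] [ 0.22844701  0.60382703 -0.76367852]
wrist [[351.61278218   0.         279.69791631]
 [  0.         351.61278218 212.74729582]
 [  0.           0.           1.        ]] [0.67397635 0.07916933 0.37153887] [-0.00129054 -0.31229496 -0.94998431]
{'time': 0.15, 'q': array([-3.69250071e-02,  2.64611686e-01,  1.60507118e+00, -1.36459435e-06,
        1.27367686e+00, -3.68914394e-02]), 'joint_vel': array([-0.00043175, -0.00130461, -0.00458125,  0.00029443, -0.0009625 ,
       -0.00018164]), 'joint_torque': array([-4.44535381e-04, -5.15905774e+01, -3.67958951e+01, -2.06692371e-04,
        8.09489022e-03,  2.50629785e-05]), 'tool_pos': array([6.74436295e-01, 1.64120524e-06, 2.30220856e-01]), 'tcp_rot': array([-2.22056299e+00, -2.22048934e+00,  1.88967889e-03]), 'wrist_force': array([-0.07987046,  0.24505631, -0.91521511]), 'torque': array([-0.04461841,  0.00073373, -0.02219817]), 'grip_force': 0.0, 'width': 1.000450182647351}
```

View pics/scene0.png

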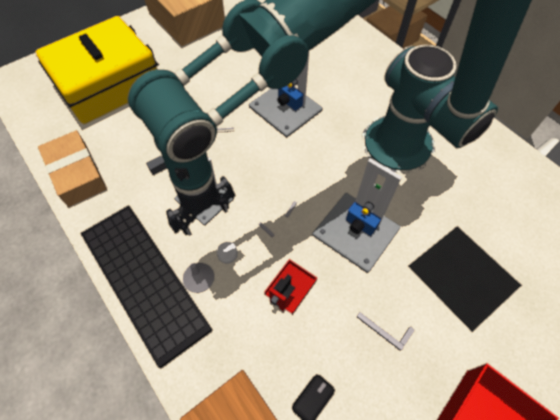

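View pics/side0.png

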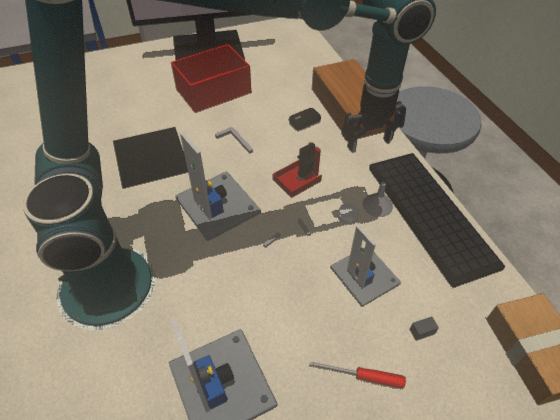

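Three slotted stands can be seen in side: (220,190), (365,265) and (220,380). The one at (365,265) looks smallest, and in the scene view it is hidden by the gripper. I'll check it and the tray in enlarged crops.

```bash
python3 - <<'E'
from h import *
s=cv2.imread('pics/side0.png');c=cv2.imread('pics/scene0.png')
a=cv2.resize(s[135:310,265:405],None,fx=4.0*600/700,fy=4.0*600/700,interpolation=3)
b=cv2.resize(c[250:325,250:330],None,fx=3.9,fy=3.9,interpolation=3)
o=np.zeros((600,800,3),np.uint8);o[:a.shape[0],:a.shape[1]]=a[:600];o[:b.shape[0],485:485+b.shape[1]]=b[:, :315]
cv2.imwrite('pics/crop1.png',o)
m=np.load('pics/side0.png.npz');n=np.load('pics/scene0.png.npz')
for nm,pts in dict(A=[(177,196),(206,233),(261,210)],B=[(332,267),(369,304),(400,282)],C=[(170,372),(190,440),(276,404)],).items():
    print(nm,[onz(m,*p,.012).round(3) for p in pts])
print('tray',onz(m,300,180,.02),onz(n,290,287,.02))
E
```

```text
A [array([0.223, 0.213, 0.012]), array([0.267, 0.059, 0.012]), array([0.428, 0.084, 0.012])]
B [array([ 0.534, -0.152,  0.012]), array([ 0.573, -0.275,  0.012]), array([ 0.671, -0.248,  0.012])]
C [array([ 0.104, -0.272,  0.012]), array([ 0.113, -0.416,  0.012]), array([ 0.291, -0.411,  0.012])]
tray [0.56812079 0.1452013  0.02      ] [0.56835468 0.17166763 0.02      ]
```

View pics/crop1.png

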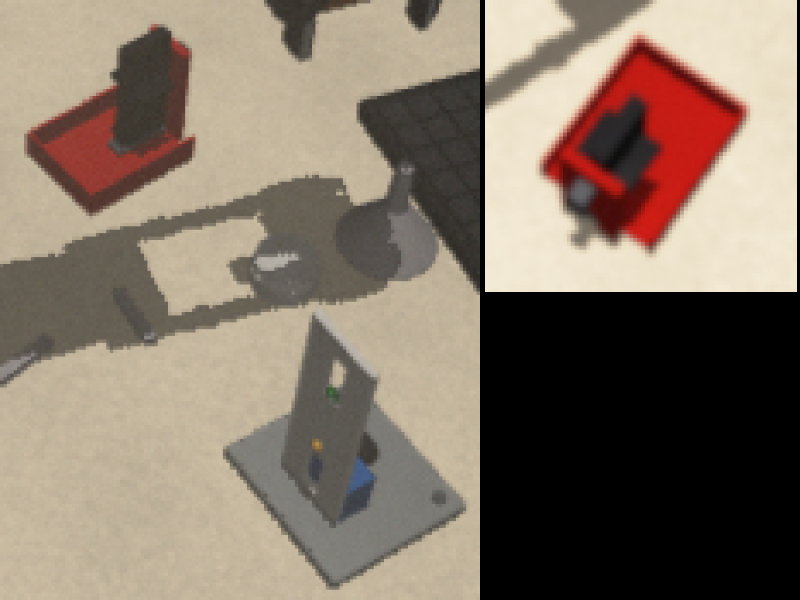

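View pics/wrist0.png

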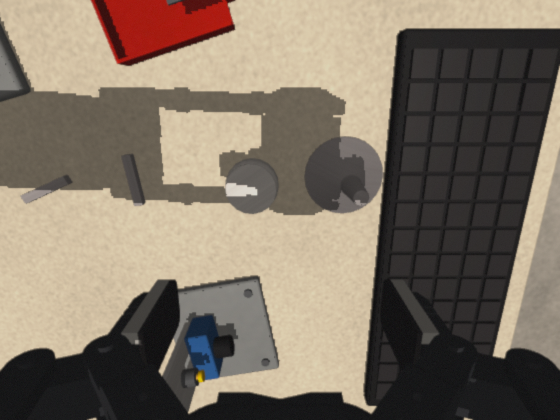

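The crop shows stand B in side: front face towards the robot, green pin at about (361,249), foot 130 mm wide. The feet of A and C measure 145–180 mm, so B is the one. The tray lies with its back plate away from the robot, fin on the robot side. I'll move the wrist above the tray and turn the camera to the robot side.

```bash
python3 -m crank '[[[2.7,-2,-0.5,0,0,0],[2.7,-2,-0.5,0,0,0],[2.7,-2,-0.5,0,0,0],[2.7,-2,-0.5,0,0,0],[2.7,-2,-0.5,0,0,0],[2.7,-2,-0.5,0,0,0],[0,0,0,0,0,-0.12],[0,0,0,0,0,-0.12]]]' && python3 -m crank '[[[0,0,0,0,0,-0.12],[0,0,0,0,0,-0.12],[0,0,0,0,0,-0.12],[0,0,0,0,0,-0.12],[0,0,0,0,0,-0.12],[0,0,0,0,0,-0.12],[0,0,0,0,0,-0.12],[0,0,0,0,0,-0.12]]]' && python3 -m crank '[[[0,0,0,0,0,-0.12],[0,0,0,0,0,-0.12],[0,0,0,0,0,-0.12],[0,0,0,0,0,0],[0,0,0,0,0,0]]]'; python3 - <<'E'
from h import *
for c in('scene','side','wrist'): save(c,c+'1.png')
a=cv2.imread('pics/wrist1.png');s=cv2.imread('pics/scene1.png');d=cv2.imread('pics/side1.png')
o=np.zeros((600,800,3),np.uint8);o[:420,:560]=a
b=cv2.resize(s[150:255,150:270],(240,210),interpolation=3);o[:210,560:]=b
b=cv2.resize(d[135:285,265:385],(240,300),interpolation=3);o[210:510,560:]=b
cv2.imwrite('pics/mix1.png',o)
E
```

```text
time: 0.82
tool_pos: [0.5538, 0.1638, 0.2617]
tcp_rot: [1.929, 2.48, 0.001]
wrist_force: [0.2, -0.7, -0.1]
width: 1.002
grip_force: 0.0
time: 1.48
tool_pos: [0.5547, 0.1619, 0.2609]
tcp_rot: [-0.57, -3.089, 0.001]
wrist_force: [-0.5, -0.7, -0.1]
width: 0.999
grip_force: 0.0
time: 1.9
tool_pos: [0.5548, 0.162, 0.261]
tcp_rot: [-0.022, -3.141, 0.0]
wrist_force: [0.4, -0.3, 0.2]
width: 1.001
grip_force: 0.0
```

View pics/mix1.png

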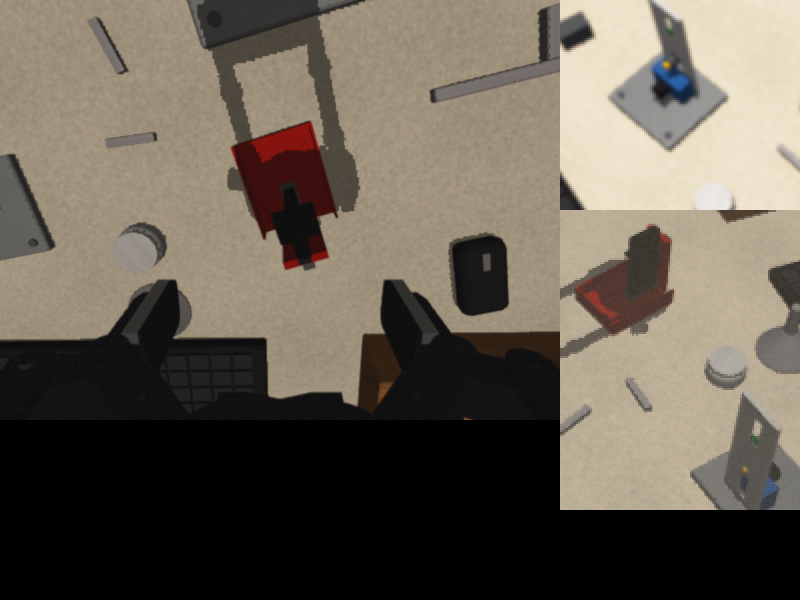

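Wrist picture: tray rim corners at (232,147), (312,122), (265,238), (337,216); fin top runs from (290,183) to (303,265). The stand is unobstructed in both fixed views. Next I'll fit both poses.

```bash
cat > fit.py <<'E'
from h import *
from scipy.optimize import least_squares
L=lambda f:np.load('pics/%s.png.npz'%f)
def T(p,X):
    c,s=np.cos(p[2]),np.sin(p[2]);X=np.array(X,float)/1000
    return np.c_[p[0]+c*X[:,0]-s*X[:,1],p[1]+s*X[:,0]+c*X[:,1],X[:,2]]
E
python3 - <<'E'
from fit import *
w=L('wrist1');X=[(-119,45,26),(-119,-45,26),(-54,0,115),(0,22,100),(0,-22,100)]
# image right=+y
U=np.array([(312,122),(232,147),(289.5,183),(328,258),(284,268)])
f=lambda p:(proj(w,T(p,X))-U).ravel()
r=least_squares(f,[.6,.16,.2],loss='soft_l1');print('tray',r.x,r.fun.reshape(-1,2).round(1).tolist())
print('grip',T(r.x,[(-32,0,100)]))
s=L('side0');c=L('scene1')
# y+ is left looking along x
F=[(-25,65,12),(-25,-65,12),(95,-65,12)];US=np.array([(330.6,266.3),(362.1,302.7),(400.6,282.3)])
G=[(95,65,12),(95,-65,12),(-25,65,12)];UC=np.array([(205,224),(175,198.5),(233.5,198.5)])
P=[(0,30,182),(0,-30,182)];UP=np.array([(356.9,226.9),(375,245.3)])
Q=[(0,0,130),(0,0,69)];UQ=np.array([(362.1,248.2),(357.5,264.5)])
def g(p):
    d=np.array([0,0,p[3]*1000])
    return np.r_[(proj(s,T(p,F))-US).ravel(),(proj(c,T(p,G))-UC).ravel(),(proj(s,T(p,P+d))-UP).ravel(),(proj(s,T(p,Q+d))-UQ).ravel()]
r=least_squares(g,[.6,-.2,.2,0],loss='soft_l1');print('stand',r.x,g(r.x).reshape(-1,2).round(1).tolist())
J=r.jac;print(np.sqrt(np.diag(np.linalg.inv(J.T@J))))
E
```

```text
tray [0.62507579 0.18472161 0.2761638 ] [[0.2, -1.1], [-1.7, -1.0], [1.0, 34.3], [0.2, -0.5], [-0.4, 1.5]]
grip [[0.59428832 0.17599628 0.1       ]]
stand [ 0.56877659 -0.20305987  0.21449395  0.00964044] [[-1.0, -1.1], [0.8, 2.1], [0.7, -1.4], [-1.8, 0.3], [-3.5, -0.3], [-0.6, -2.3], [-1.1, -1.1], [-1.1, -0.4], [-0.8, 1.1], [0.0, -0.1]]
[0.00158658 0.00196652 0.02348124 0.00385495]
```

```bash
python3 -m crank '[[[0,0,0,0,0,-0.1],[0,0,0,0,0,-0.1],[0,0,0,0,0,-0.09],[-2.1,0.14,0,0,0,0],[-2.05,0.14,0,0,0,0],[0,0,3.0,0,0,0],[0,0,3,0,0,0],[0,0,0,0,0,0]]]'; python3 - <<'E'
from fit import *
p=[.6251,.1847,.276]
X=[(-54,0,115),(-8,0,115),(0,22,100),(0,-22,100)]
for f in('side1','scene1'):print(f,proj(L(f),T(p,X)).round(0).tolist())
for c in('scene','side','wrist'): save(c,c+'2.png')
a=cv2.imread('pics/wrist2.png');s=cv2.imread('pics/scene2.png');d=cv2.imread('pics/side2.png')
o=np.zeros((600,800,3),np.uint8);o[:420,:560]=a
b=cv2.resize(s[240:330,240:340],None,fx=2.4,fy=2.4,interpolation=3);o[:216,560:]=b
b=cv2.resize(d[120:220,250:350],None,fx=2.4,fy=2.4,interpolation=3);o[216:456,560:]=b
cv2.imwrite('pics/mix2.png',o)
m=L('wrist2');print(proj(m,T(p,X)).round(0).tolist()); s=read_state();print(s['tool_pos'],s['tcp_rot'])
E
```

```text
time: 2.72
tool_pos: [0.5902, 0.1752, 0.1944]
tcp_rot: [0.433, -3.1, 0.002]
wrist_force: [-2.0, -0.9, -1.6]
width: 1.002
grip_force: 0.0
side1 [[300.0, 150.0], [313.0, 143.0], [310.0, 142.0], [320.0, 150.0]]
scene1 [[289.0, 275.0], [277.0, 290.0], [283.0, 300.0], [268.0, 289.0]]
[[281.0, 193.0], [281.0, 256.0], [310.0, 257.0], [251.0, 257.0]]
[0.59416846 0.17613619 0.20186957] [ 4.36032668e-01 -3.11100439e+00  2.14972219e-05]
```

View pics/mix2.png

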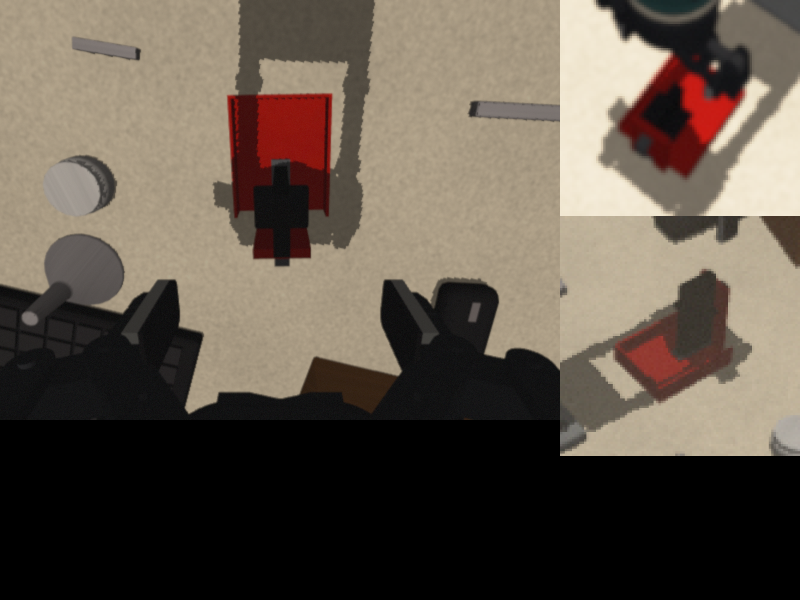

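The tray is square in the view (back plate edges 254–311 against 251–310 predicted), so the pose is confirmed. Descending to grasp.

```bash
python3 -m crank '[[[0,0,3.5,0,0,0],[0,0,3.5,0,0,0],[0,0,2.5,0,0,0],[0,0,1.3,0,0,0],[0,0,0.8,0,0,0],[0,0,0,0,0,0],[0,0,0,0,0,0]]]' && python3 -m crank '[[[0,0,0,0,0,0],[0,0,0,0,0,0],[0,0,0,0,0,0],[0,0,0,0,0,0],[0,0,0,0,0,0],[0,0,0,0,0,0],[0,0,0,0,0,0],[0,0,0,0,0,0]]]' 0 70 &&  python3 -m crank '[[[0,0,0,0,0,0],[0,0,0,0,0,0],[0,0,0,0,0,0],[0,0,0,0,0,0],[0,0,0,0,0,0],[0,0,0,0,0,0],[0,0,0,0,0,0],[0,0,0,0,0,0]]]'
```

```text
time: 3.45
tool_pos: [0.5956, 0.1765, 0.0872]
tcp_rot: [-0.437, 3.108, 0.001]
wrist_force: [0.8, 0.8, 0.6]
width: 1.003
grip_force: 0.0
time: 4.12
tool_pos: [0.5942, 0.1763, 0.0855]
tcp_rot: [-0.437, 3.111, 0.0]
wrist_force: [-1.2, 0.9, 1.5]
width: 0.129
grip_force: 72.2
time: 4.78
tool_pos: [0.5942, 0.1763, 0.0855]
tcp_rot: [-0.437, 3.111, 0.0]
wrist_force: [-2.5, 1.8, 3.7]
width: 0.126
grip_force: 72.4
```

```bash
python3 -m crank '[[[0,0,-0.5,0,0,0],[0,0,-1,0,0,0],[0,0,-2,0,0,0],[0,0,-3,0,0,0],[0,0,-3,0,0,0],[0,0,-3,0,0,0],[0,0,-2,0,0,0],[0,0,-0.5,0,0,0]]]' && python3 -m crank '[[[0.7,-1,0,0,0,0],[1.4,-2,0,0,0,0],[1.4,-2,0,0,0,0],[1.4,-2,0,0,0,0],[1.4,-2,0,0,0,0],[1.4,-2,0,0,0,0],[1.4,-2,0,0,0,0],[1.4,-2,0,0,0,0]]]' && python3 -m crank '[[[1.4,-2,0,0,0,0],[1.4,-2,0,0,0,0],[1.4,-2,0,0,0,0],[1.4,-2,0,0,0,0],[0.7,-1,0,0,0,0],[0,0,0,0,0,0.06],[0,0,0,0,0,0],[0,0,0,0,0,0]]]' && python3 -m crank '[[[0,0,0,0,0,0],[0,0,0,0,0,0],[0,0,0,0,0,0],[0,0,0,0,0,0]]]'; python3 - <<'E'
from h import *
for c in('scene','side','wrist'): save(c,c+'3.png')
a=cv2.imread('pics/wrist3.png');s=cv2.imread('pics/scene3.png');d=cv2.imread('pics/side3.png')
o=np.zeros((600,800,3),np.uint8);o[:420,:560]=a
b=cv2.resize(s[150:240,155:255],None,fx=2.4,fy=2.4,interpolation=3);o[:216,560:]=b
b=cv2.resize(d[215:315,320:410],None,fx=2.66,fy=2.66,interpolation=3);o[216:216+266,560:560+239]=b[:266,:239]
cv2.imwrite('pics/mix3.png',o);s=read_state();print(s['tool_pos'],s['tcp_rot'],s['wrist_force'],s['torque'])
E
```

```text
time: 5.45
tool_pos: [0.5964, 0.1763, 0.2404]
tcp_rot: [-0.436, 3.104, 0.0]
wrist_force: [1.6, -0.5, -3.8]
width: 0.125
grip_force: 71.4
time: 6.12
tool_pos: [0.5318, 0.0013, 0.2323]
tcp_rot: [0.436, -3.106, -0.0]
wrist_force: [-0.1, -0.0, -4.5]
width: 0.132
grip_force: 71.1
time: 6.78
tool_pos: [0.4976, -0.1008, 0.2337]
tcp_rot: [0.344, -3.12, -0.002]
wrist_force: [1.0, -0.3, -3.9]
width: 0.127
grip_force: 71.1
time: 7.12
tool_pos: [0.4989, -0.1004, 0.2352]
tcp_rot: [0.345, -3.122, -0.0]
wrist_force: [-0.6, 0.7, -4.4]
width: 0.13
grip_force: 71.1
[ 0.49890086 -0.10062166  0.23535679] [-3.44679928e-01  3.12246617e+00 -3.71244805e-05] [ 0.15385233  0.18145248 -3.9623351 ] [-0.01509605 -0.03395509 -0.06953108]
```

View pics/mix3.png

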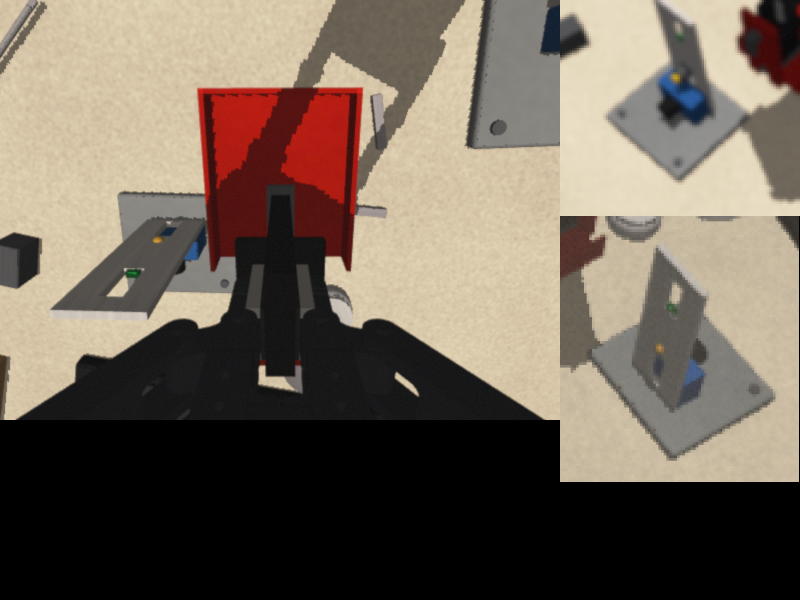

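Wrist picture: slotted plate at (50–205, 218–318), green pin at (133,272), ball at (157,240). I'll enlarge it to fit precisely.

```bash
python3 - <<'E'
import cv2
a=cv2.imread('pics/wrist3.png')[185:325,40:220]
b=cv2.resize(a,None,fx=4.25,fy=4.25,interpolation=3)
for i in range(0,180,20): cv2.putText(b,str(40+i),(int(i*4.25),8),0,.35,(0,0,255));cv2.line(b,(int(i*4.25),0),(int(i*4.25),3),(0,0,255))
cv2.imwrite('pics/crop2.png',b)
E
```

```text
(no output)
```

View pics/crop2.png

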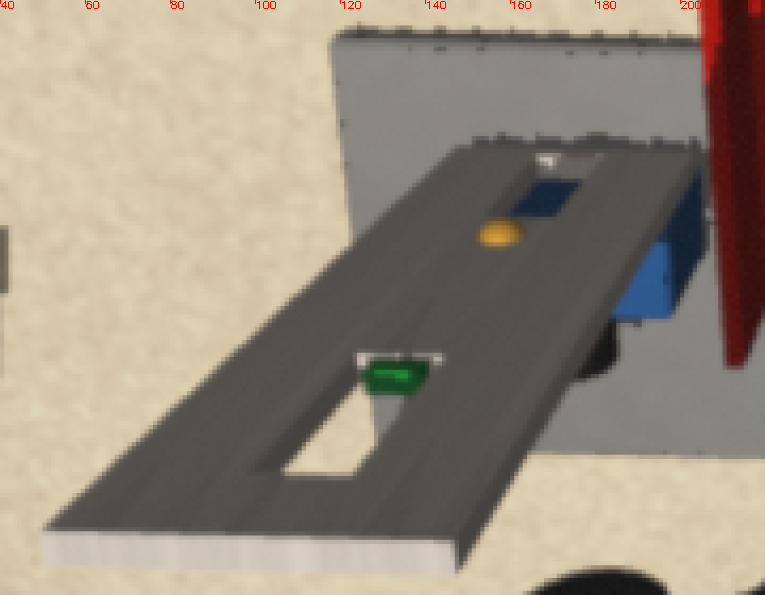

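```bash
cat > stand.py <<'E'
from fit import *
w=L('wrist3')
F=[(0,30,182),(0,-30,182),(0,8,125),(0,-8,125),(0,8,165),(0,-8,165)]
# image right=+y in the wrist view: y sign
F=np.array(F,float); F[:,1]*=-1
U=np.array([(50.8,309.7),(147.3,312.3),(123.8,268.1),(144.2,268.3),(98.8,296.3),(124,297)])-.4
G=np.array([(-25,-65,12),(0,-30,12),(0,30,12)]);UG=np.array([(118.4,194.4),(149.4,219.6),(205.4,219.8)])-.4
s=L('side0')
def g(p):
    d=np.array([0,0,p[3]*1000]);return np.r_[(proj(w,T(p,F+d))-U).ravel(),(proj(w,T(p,G))-UG).ravel()]
r=least_squares(g,[.57,-.2,.2,0],loss='soft_l1')
E
python3 - <<'E'
from stand import *
print(r.x,g(r.x).reshape(-1,2).round(1).tolist());J=r.jac;print(np.sqrt(np.diag(np.linalg.inv(J.T@J))))
# tray check in same image
ex=np.array([.976,.218]);yaw=np.arctan2(ex[1],ex[0]);tcp=np.array([.4989,-.1006,.2354])
X=np.array([(-87,45,-59.5),(-87,-45,-59.5),(-22,6,29.5),(-22,-6,29.5)])+[0,0,235.4]
print(proj(w,T([tcp[0],tcp[1],yaw],X)))
p=r.x;c,sn=np.cos(p[2]),np.sin(p[2]);d=np.array([[c,sn],[-sn,c]])@(tcp[:2]-p[:2]);print('tcp in stand mm',d*1000,'yaw err',p[2]-yaw)
E
```

```text
[ 0.56823381 -0.20188697  0.18476339  0.00565591] [[-0.2, 0.0], [-0.0, 0.3], [0.7, 0.3], [0.9, 0.7], [0.6, -0.2], [-0.6, -0.2], [-3.3, 0.2], [0.3, -2.0], [-0.9, -0.4]]
[0.00076936 0.00050109 0.01213202 0.00110693]
[[365.24837413  85.34729286]
 [197.75483144  85.35419659]
 [299.55611832 272.51461138]
 [265.76904864 272.52946519]]
tcp in stand mm [-49.54590445 112.30063037] yaw err -0.03499014949187251
```

```bash
python3 - <<'E'
from stand import *
a=cv2.imread('pics/wrist3.png').astype(int)
red=(a[...,2]-np.maximum(a[...,0],a[...,1]))
for c in(205,240,300,320,355): print(c,[ (i+84,red[i+84,c]) for i in range(0,10)])
for rr in(100,140,160,230,255): 
    m=np.where(red[rr,185:380]>25)[0]+185;print(rr,m.min(),m.max())
for c in(208,212,216,346,350,354): 
    m=np.where(red[60:300,c]>20)[0]+60;print('col',c,m.min(),m.max())
ex=np.array([.976,.218]);yaw=np.arctan2(ex[1],ex[0])
for z in(0,26):
  X=np.array([(-87,45,z),(-87,-45,z),(32,45,z),(32,-45,z),(24,45,z)])+[0,0,235.4-85.5]
  print(z,proj(w,T([.4989,-.1006,yaw],X)).round(1).tolist())
E
```

```text
205 [(84, np.int64(17)), (85, np.int64(17)), (86, np.int64(20)), (87, np.int64(42)), (88, np.int64(95)), (89, np.int64(141)), (90, np.int64(153)), (91, np.int64(155)), (92, np.int64(150)), (93, np.int64(115))]
240 [(84, np.int64(19)), (85, np.int64(17)), (86, np.int64(20)), (87, np.int64(59)), (88, np.int64(112)), (89, np.int64(150)), (90, np.int64(158)), (91, np.int64(155)), (92, np.int64(153)), (93, np.int64(126))]
300 [(84, np.int64(9)), (85, np.int64(8)), (86, np.int64(11)), (87, np.int64(31)), (88, np.int64(55)), (89, np.int64(66)), (90, np.int64(64)), (91, np.int64(64)), (92, np.int64(66)), (93, np.int64(64))]
320 [(84, np.int64(16)), (85, np.int64(14)), (86, np.int64(19)), (87, np.int64(68)), (88, np.int64(125)), (89, np.int64(151)), (90, np.int64(154)), (91, np.int64(155)), (92, np.int64(153)), (93, np.int64(110))]
355 [(84, np.int64(16)), (85, np.int64(16)), (86, np.int64(22)), (87, np.int64(69)), (88, np.int64(124)), (89, np.int64(149)), (90, np.int64(153)), (91, np.int64(153)), (92, np.int64(147)), (93, np.int64(93))]
100 197 362
140 200 360
160 202 358
230 207 353
255 209 351
col 208 86 248
col 212 87 271
col 216 86 267
col 346 86 271
col 350 87 271
col 354 86 236
0 [[355.3, 86.6], [207.2, 86.6], [344.1, 263.6], [218.0, 263.7], [344.7, 253.4]]
26 [[365.2, 85.3], [197.8, 85.4], [351.1, 281.9], [211.3, 281.9], [351.9, 270.7]]
```

```bash
python3 - <<'E'
from stand import *
yaw=np.arctan2(.218,.976)
TX=np.array([(-87,45,26),(-87,-45,26),(24,45,26),(24,-45,26)])+[0,0,235.4-85.5]
TU=np.array([(363,87.7),(197,87.7),(350.5,271.5),(210,271.5)])
R=w['R']
def gg(p):
    d=np.array([0,0,p[3]*1000]);o=np.array(p[4:7])
    pr=lambda X:proj(w,X-o)
    q=[.4989+p[7]*np.cos(yaw),-.1006+p[7]*np.sin(yaw),yaw+p[8]]
    return np.r_[(pr(T(p,F+d))-U).ravel(),(pr(T(p,G))-UG).ravel(),(pr(T(q,TX))-TU).ravel(),o/.002,p[7]/.002,p[8]/.02,]
r=least_squares(gg,[.57,-.2,.2,0,0,0,0,0,0],loss='soft_l1')
p=r.x;print(p.round(4));print(gg(p).round(1).tolist());J=r.jac;print(np.sqrt(np.diag(np.linalg.inv(J.T@J))).round(4))
np.save('stand.npy',p)
for zz,nm,uv in((130,'pin',(362.1,248.2)),(69,'ball',(357.5,264.5))):
  for f in('side0',):
    print(nm,proj(L(f),T(p,[(0,0,zz+p[3]*1000)])),uv)
print(proj(L('side0'),T(p,np.array([(0,30,182),(0,-30,182)])+[0,0,p[3]*1000])),'356.9,226.9 375,245.3')
c,sn=np.cos(p[2]),np.sin(p[2]);print('tcp in stand mm',np.array([[c,sn],[-sn,c]])@(np.array([.4989,-.1006])-p[:2])*1000,'turn',p[2]-yaw)
E
```

```text
[ 5.679e-01 -2.016e-01  1.843e-01  6.300e-03 -7.000e-04  5.000e-04
  1.100e-03  6.000e-04  1.000e-03]
[-0.1, -0.0, -0.1, 0.3, 0.6, 0.4, 0.8, 0.8, 0.6, -0.2, -0.6, -0.2, -3.1, 0.2, 0.4, -2.0, -1.0, -0.4, 0.2, -0.1, -0.1, 0.0, -0.0, -0.1, -0.1, 0.1, -0.4, 0.3, 0.5, 0.3, 0.0]
[0.0017 0.0007 0.0122 0.0012 0.0015 0.0005 0.0008 0.0015 0.0041]
pin [[360.37515871 249.74009128]] (362.1, 248.2)
ball [[356.70507667 264.84369409]] (357.5, 264.5)
[[355.28793776 226.21000503]
 [372.56501774 245.57322358]] 356.9,226.9 375,245.3
tcp in stand mm [-49.31224166 111.88529036] turn -0.03547841274338043
```

```bash
python3 -m crank '[[[1,0,0,0,0,0.033],[1,0,0,0,0,0],[0,-1.5,0,0,0,0],[0,-2.5,0,0,0,0],[0,-2.5,0,0,0,0],[0,-2.5,0,0,0,0],[0,-1.5,0,0,0,0],[0,-0.7,0,0,0,0]]]' && python3 -m crank '[[[0,0,1,0,0,0],[0,0,2,0,0,0],[0,0,2,0,0,0],[0,0,1.3,0,0,0],[0,0,0.5,0,0,0],[0,0,0,0,0,0],[0,0,0,0,0,0],[0,0,0,0,0,0]]]'; cat > rel.py <<'E'
from h import *
from scipy.spatial.transform import Rotation as Ro
p=np.load('stand.npy');s=read_state();c,sn=np.cos(p[2]),np.sin(p[2]);M=np.array([[c,sn],[-sn,c]])
R=Ro.from_rotvec(s['tcp_rot']).as_matrix();yaw=np.arctan2(-R[1,0],-R[0,0])
print('tcp stand mm',(M@(s['tool_pos'][:2]-p[:2])*1000).round(1),'z',(s['tool_pos'][2]*1000).round(1),'yawerr',round(yaw-p[2],4),'F stand',(M@s['wrist_force'][:2]).round(1),s['wrist_force'][2].round(1),'tq',(M@s['torque'][:2]).round(2),'tilt',R[:,2].round(3),'t',s['time'])
E
python3 rel.py; python3 - <<'E'
from h import *
for c in('scene','side','wrist'): save(c,c+'4.png')
a=cv2.imread('pics/wrist4.png');d=cv2.imread('pics/side4.png');s=cv2.imread('pics/scene4.png')
o=np.zeros((600,800,3),np.uint8)
o[:330,:400]=cv2.resize(a[230:395,180:380],None,fx=2,fy=2,interpolation=3)
o[:400,400:800]=cv2.resize(d[195:295,310:410],None,fx=4,fy=4,interpolation=3)
o[400:600,400:640]=cv2.resize(s[140:240,150:270],None,fx=2,fy=2,interpolation=3)
cv2.imwrite('pics/mix4.png',o)
E
```

```text
time: 7.93
tool_pos: [0.4993, -0.2169, 0.2353]
tcp_rot: [0.289, -3.128, 0.001]
wrist_force: [0.1, -0.5, -3.6]
width: 0.128
grip_force: 71.2
time: 8.6
tool_pos: [0.5009, -0.215, 0.1686]
tcp_rot: [-0.293, 3.126, -0.002]
wrist_force: [0.0, -0.9, -4.2]
width: 0.127
grip_force: 71.1
tcp stand mm [-68.4  -1. ] z 168.6 yawerr 0.0024 F stand [-0.2 -0.8] -4.2 tq [-0.04 -0.04] tilt [ 0.002 -0.001 -1.   ] t 8.6
```

View pics/mix4.png

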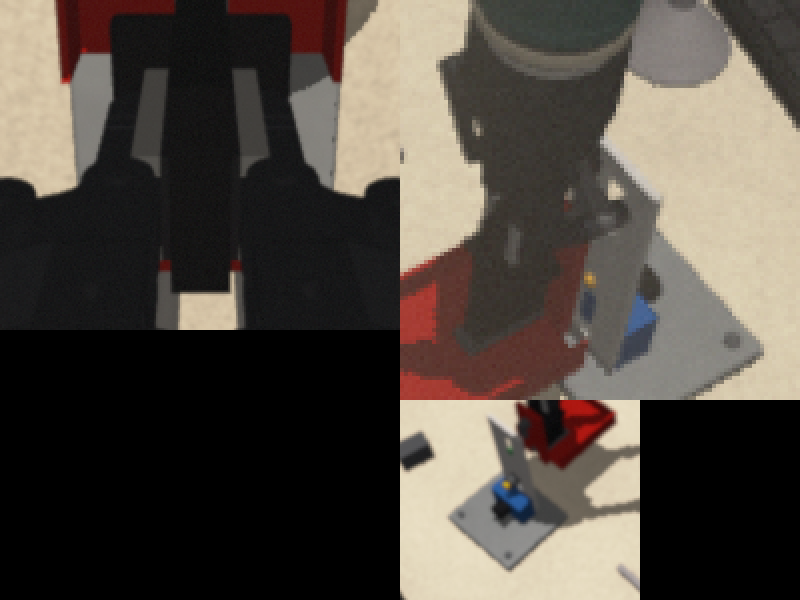

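The wrist crop (bottom) shows the hook lip and, behind it, bench seen through the slot. I'll measure the lateral offset from pixel profiles.

```bash
python3 - <<'E'
from h import *
a=cv2.imread('pics/wrist4.png').astype(int).sum(2)//3
for r in(366,372,380,384,388,392): print(r,a[r,255:305].tolist())
p=np.load('stand.npy');from fit import T
m=np.load('pics/wrist4.png.npz');o=p[4:7]
print(proj(m,T(p,np.array([(0,8,165),(0,-8,165),(0,8,131),(0,-8,131)])+[0,0,6])-o).round(1).tolist())
E
```

```text
366 [25, 25, 25, 29, 54, 69, 74, 75, 76, 75, 46, 22, 20, 20, 21, 23, 21, 20, 21, 20, 20, 21, 20, 19, 21, 20, 21, 20, 14, 20, 18, 18, 17, 18, 23, 19, 23, 21, 21, 48, 119, 138, 99, 75, 73, 62, 37, 26, 22, 25]
372 [24, 21, 23, 39, 69, 78, 80, 81, 81, 79, 52, 28, 21, 16, 18, 18, 22, 17, 19, 21, 17, 23, 20, 19, 21, 18, 20, 18, 23, 21, 19, 19, 20, 19, 17, 20, 20, 19, 19, 54, 138, 178, 129, 87, 79, 76, 52, 30, 22, 25]
380 [24, 23, 25, 45, 72, 79, 80, 80, 80, 80, 79, 79, 78, 80, 107, 173, 188, 189, 187, 188, 188, 189, 189, 190, 190, 190, 191, 191, 192, 192, 189, 188, 188, 186, 189, 191, 192, 191, 190, 192, 193, 191, 162, 106, 82, 78, 58, 32, 23, 20]
384 [21, 21, 29, 60, 75, 79, 79, 81, 82, 80, 80, 79, 78, 81, 112, 179, 195, 195, 194, 193, 192, 189, 187, 187, 189, 190, 187, 185, 188, 188, 190, 190, 190, 190, 191, 194, 195, 197, 194, 192, 189, 189, 178, 117, 83, 77, 66, 42, 23, 20]
388 [22, 22, 30, 69, 78, 80, 81, 81, 80, 80, 79, 78, 78, 84, 125, 177, 190, 192, 191, 191, 191, 191, 193, 191, 190, 191, 192, 193, 189, 187, 189, 191, 191, 190, 190, 191, 190, 187, 184, 182, 186, 192, 189, 131, 87, 80, 76, 46, 27, 24]
392 [22, 24, 38, 69, 77, 79, 81, 79, 80, 79, 78, 77, 78, 88, 146, 185, 196, 196, 193, 188, 183, 182, 185, 188, 190, 191, 191, 193, 194, 195, 194, 193, 192, 190, 189, 190, 192, 194, 194, 196, 198, 196, 188, 140, 95, 80, 76, 50, 29, 20]
[[298.3, 404.5], [267.1, 404.5], [295.5, 357.7], [269.1, 357.6]]
```

```bash
python3 -m crank '[[[0,0.2,0.2,0,0,0],[-1,0,0,0,0,0],[-0.8,0,0,0,0,0],[-0.2,0,0,0,0,0],[0,0,0,0,0,0],[0,0,0,0,0,0]]]'; python3 rel.py
python3 - <<'E'
from h import *
im,m=save('wrist','wrist5.png');a=im.astype(int).sum(2)//3
for r in(376,384,388,392): print(r,a[r,255:305].tolist())
E
```

```text
time: 9.25
tool_pos: [0.5195, -0.2092, 0.1651]
tcp_rot: [0.293, -3.127, -0.0]
wrist_force: [-1.5, -0.7, -3.6]
width: 0.13
grip_force: 71.2
tcp stand mm [-49.    1.4] z 165.1 yawerr 0.0025 F stand [-1.6 -0.4] -3.6 tq [ 0.06 -0.02] tilt [-0.  0. -1.] t 9.25
376 [21, 22, 22, 35, 66, 73, 73, 83, 140, 174, 146, 112, 102, 103, 104, 104, 105, 104, 105, 105, 102, 102, 103, 103, 104, 103, 101, 101, 103, 104, 104, 104, 104, 104, 103, 102, 100, 101, 102, 85, 69, 72, 75, 75, 75, 71, 48, 29, 25, 26]
384 [22, 22, 26, 56, 70, 73, 74, 71, 72, 73, 73, 73, 72, 71, 72, 72, 73, 74, 73, 73, 74, 74, 74, 76, 74, 74, 72, 74, 74, 74, 73, 73, 74, 73, 74, 74, 74, 76, 76, 75, 77, 75, 75, 74, 75, 73, 63, 39, 25, 26]
388 [24, 23, 31, 64, 73, 75, 73, 72, 73, 73, 73, 74, 73, 73, 73, 73, 74, 72, 72, 73, 74, 75, 76, 75, 75, 74, 73, 73, 73, 73, 73, 73, 74, 74, 74, 74, 76, 76, 75, 76, 77, 77, 74, 75, 75, 74, 71, 44, 23, 21]
392 [21, 23, 36, 66, 72, 73, 73, 73, 74, 73, 74, 74, 73, 74, 72, 73, 74, 73, 73, 71, 75, 75, 76, 75, 74, 74, 73, 73, 73, 73, 73, 74, 74, 73, 73, 74, 75, 75, 77, 76, 75, 76, 75, 76, 76, 75, 70, 46, 31, 19]
```

```bash
python3 -m crank '[[[0,-0.04,0,0,0,0],[-0.5,0,0,0,0,0],[-0.4,0,0,0,0,0],[-0.1,0,0,0,0,0],[0,0,0,0,0,0],[0,0,0,0,0,0]]]'; python3 rel.py;  python3 -m crank '[[[-0.15,0,0,0,0,0],[-0.15,0,0,0,0,0],[0,0,0,0,0,0],[0,0,0,0,0,0]]]'; python3 rel.py
```

```text
time: 9.8
tool_pos: [0.5292, -0.2078, 0.1652]
tcp_rot: [0.292, -3.128, -0.0]
wrist_force: [1.1, -0.8, -4.7]
width: 0.121
grip_force: 71.1
tcp stand mm [-39.2   0.9] z 165.2 yawerr 0.0021 F stand [ 0.9 -1. ] -4.7 tq [-0.01 -0.  ] tilt [-0.  0. -1.] t 9.8
time: 10.13
tool_pos: [0.5321, -0.2073, 0.1653]
tcp_rot: [0.292, -3.128, 0.0]
wrist_force: [-0.2, -0.0, -4.9]
width: 0.129
grip_force: 71.1
tcp stand mm [-36.3   0.9] z 165.3 yawerr 0.002 F stand [-0.2  0. ] -4.9 tq [-0.03  0.01] tilt [-0. -0. -1.] t 10.1333
```

```bash
python3 -m crank '[[[-0.1,0,0,0,0,0],[-0.1,0,0,0,0,0],[0,0,0,0,0,0],[0,0,0,0,0,0]]]'; python3 rel.py;  python3 -m crank '[[[-0.1,0,0,0,0,0],[0,0,0,0,0,0],[0,0,0,0,0,0]]]'; python3 rel.py
```

```text
time: 10.47
tool_pos: [0.5341, -0.2069, 0.1653]
tcp_rot: [0.292, -3.128, -0.0]
wrist_force: [0.8, 0.2, -4.7]
width: 0.128
grip_force: 71.1
tcp stand mm [-34.2   0.9] z 165.3 yawerr 0.002 F stand [0.8 0. ] -4.7 tq [-0.   -0.04] tilt [-0.  0. -1.] t 10.4667
time: 10.72
tool_pos: [0.5345, -0.2068, 0.1652]
tcp_rot: [0.292, -3.127, -0.0]
wrist_force: [-3.0, 0.6, -3.2]
width: 0.128
grip_force: 71.4
tcp stand mm [-33.8   1. ] z 165.2 yawerr 0.002 F stand [-2.9  1.2] -3.2 tq [0.05 0.41] tilt [-0.001 -0.    -1.   ] t 10.7167
```

Contact at about –33.8. To tell the plate from the ball, I'll lift 3 mm and see whether it goes further.

```bash
python3 -m crank '[[[0.1,0,0,0,0,0],[0,0,-0.15,0,0,0],[0,0,-0.15,0,0,0],[0,0,0,0,0,0],[-0.1,0,0,0,0,0],[0,0,0,0,0,0],[0,0,0,0,0,0]]]'; python3 rel.py;  python3 -m crank '[[[-0.05,0,0,0,0,0],[0,0,0,0,0,0],[0,0,0,0,0,0]]]'; python3 rel.py
```

```text
time: 11.3
tool_pos: [0.5345, -0.2069, 0.1683]
tcp_rot: [0.292, -3.127, 0.0]
wrist_force: [-4.7, -0.8, -2.2]
width: 0.126
grip_force: 71.5
tcp stand mm [-33.8   0.9] z 168.3 yawerr 0.002 F stand [-4.8  0.1] -2.2 tq [-0.06  0.51] tilt [-0.001 -0.    -1.   ] t 11.3
time: 11.55
tool_pos: [0.5345, -0.2069, 0.1682]
tcp_rot: [0.292, -3.126, -0.0]
wrist_force: [-5.6, -1.5, -0.8]
width: 0.126
grip_force: 71.6
tcp stand mm [-33.8   0.9] z 168.2 yawerr 0.002 F stand [-5.8 -0.5] -0.8 tq [-0.01  0.79] tilt [-0.002 -0.    -1.   ] t 11.55
```

Same x at both heights, so it is the plate face. I'll back off 1.7 mm (about 0.5 mm gap) and lower gently.

```bash
python3 -m crank '[[[0.17,0,0,0,0,0],[0,0,0,0,0,0],[0,0,0.2,0,0,0],[0,0,0.2,0,0,0],[0,0,0.1,0,0,0],[0,0,0,0,0,0]]]'; python3 rel.py;  python3 -m crank '[[[0,0,0.1,0,0,0],[0,0,0.1,0,0,0],[0,0,0,0,0,0]]]'; python3 rel.py;  python3 -m crank '[[[0,0,0.1,0,0,0],[0,0,0.1,0,0,0],[0,0,0,0,0,0]]]'; python3 rel.py
```

```text
time: 12.05
tool_pos: [0.5337, -0.2067, 0.1627]
tcp_rot: [0.292, -3.128, -0.001]
wrist_force: [-0.9, 0.2, -4.7]
width: 0.127
grip_force: 71.2
tcp stand mm [-34.6   1.2] z 162.7 yawerr 0.0019 F stand [-0.8  0.3] -4.7 tq [ 0.04 -0.03] tilt [-0.001  0.    -1.   ] t 12.05
time: 12.3
tool_pos: [0.5337, -0.2069, 0.161]
tcp_rot: [0.292, -3.128, -0.0]
wrist_force: [-0.1, 0.7, -5.0]
width: 0.126
grip_force: 71.2
tcp stand mm [-34.5   1. ] z 161.0 yawerr 0.0019 F stand [0.  0.8] -5.0 tq [-0.01 -0.06] tilt [-0.  0. -1.] t 12.3
time: 12.55
tool_pos: [0.5336, -0.207, 0.1592]
tcp_rot: [0.292, -3.128, 0.0]
wrist_force: [-1.3, -0.3, -4.1]
width: 0.125
grip_force: 71.3
tcp stand mm [-34.7   0.9] z 159.2 yawerr 0.002 F stand [-1.3 -0. ] -4.1 tq [-0.08  0.15] tilt [-0. -0. -1.] t 12.55
```

```bash
for i in 1 2; do :; done; python3 -m crank '[[[0,0,0.1,0,0,0],[0,0,0,0,0,0]]]' >/dev/null; python3 rel.py;  python3 -m crank '[[[0,0,0.1,0,0,0],[0,0,0,0,0,0]]]'>/dev/null; python3 rel.py;  python3 -m crank '[[[0,0,0.1,0,0,0],[0,0,0,0,0,0]]]'>/dev/null; python3 rel.py; python3 -m crank '[[[0,0,0.1,0,0,0],[0,0,0,0,0,0]]]'>/dev/null; python3 rel.py
```

```text
tcp stand mm [-34.8   0.8] z 158.3 yawerr 0.002 F stand [-2.5 -0.7] -2.9 tq [-0.06  0.38] tilt [-0.001 -0.    -1.   ] t 12.7167
tcp stand mm [-34.9   0.8] z 157.4 yawerr 0.002 F stand [-2.2 -0.4] -1.0 tq [-0.13  0.66] tilt [-0.001 -0.    -1.   ] t 12.8833
tcp stand mm [-34.8   0.8] z 156.4 yawerr 0.0021 F stand [-3.5  0.5] -0.6 tq [-0.22  0.72] tilt [-0.001 -0.    -1.   ] t 13.05
tcp stand mm [-34.9   0.8] z 155.3 yawerr 0.002 F stand [-5.3  0.1] 0.0 tq [-0.17  0.91] tilt [-0.001 -0.    -1.   ] t 13.2167
```

```bash
python3 -m crank '[[[0,0,0.1,0,0,0],[0,0,0.1,0,0,0],[0,0,0,0,0,0]]]' >/dev/null; python3 rel.py;  python3 -m crank '[[[0,0,0.1,0,0,0],[0,0,0.1,0,0,0],[0,0,0,0,0,0]]]'>/dev/null; python3 rel.py;  python3 -m crank '[[[0,0,0.1,0,0,0],[0,0,0.1,0,0,0],[0,0,0,0,0,0]]]'>/dev/null; python3 rel.py; python3 -m crank '[[[0,0,0.1,0,0,0],[0,0,0.1,0,0,0],[0,0,0,0,0,0]]]'>/dev/null; python3 rel.py
```

```text
tcp stand mm [-35.1   1. ] z 152.6 yawerr 0.002 F stand [-2.1 -0.6] -2.8 tq [-0.24  0.94] tilt [-0.001  0.    -1.   ] t 13.4667
tcp stand mm [-35.    1.2] z 150.4 yawerr 0.0019 F stand [-3.4 -0.4] -4.3 tq [-0.25  1.07] tilt [-0.001  0.    -1.   ] t 13.7167
tcp stand mm [-35.    1.4] z 148.1 yawerr 0.0019 F stand [-2.7 -1.3] -6.1 tq [-0.18  0.92] tilt [-0.001  0.001 -1.   ] t 13.9667
tcp stand mm [-34.8   1.4] z 146.5 yawerr 0.0019 F stand [-3.   0.2] -6.6 tq [-0.05  0.91] tilt [-0.001  0.001 -1.   ] t 14.2167
```

```bash
python3 -m crank '[[[0,0,0.1,0,0,0],[0,0,0.1,0,0,0],[0,0,0,0,0,0]]]' >/dev/null; python3 rel.py;  python3 -m crank '[[[0,0,0.1,0,0,0],[0,0,0,0,0,0]]]'>/dev/null; python3 rel.py;  python3 -m crank '[[[0,0,0.1,0,0,0],[0,0,0,0,0,0]]]'>/dev/null; python3 rel.py; python3 -m crank '[[[0,0,0.1,0,0,0],[0,0,0,0,0,0]]]'>/dev/null; python3 rel.py
```

```text
tcp stand mm [-33.9   1.1] z 145.0 yawerr 0.0018 F stand [-1.5  0.4] -8.2 tq [0.01 0.4 ] tilt [ 0.001  0.    -1.   ] t 14.4667
tcp stand mm [-33.8   0.9] z 144.4 yawerr 0.0019 F stand [-1.5 -0.2] -6.0 tq [0.1  0.27] tilt [ 0.001  0.    -1.   ] t 14.6333
tcp stand mm [-33.8   0.8] z 143.9 yawerr 0.002 F stand [-1.   0.7] -3.7 tq [0.15 0.24] tilt [ 0.002 -0.    -1.   ] t 14.8
tcp stand mm [-33.8   0.7] z 142.9 yawerr 0.0019 F stand [-2.2  0.6] -2.4 tq [0.18 0.19] tilt [ 0.002 -0.    -1.   ] t 14.9667
```

```bash
python3 -m crank '[[[0,0,0.1,0,0,0],[0,0,0,0,0,0]]]' >/dev/null; python3 rel.py;  python3 -m crank '[[[0,0,0.1,0,0,0],[0,0,0,0,0,0]]]'>/dev/null; python3 rel.py;  python3 -m crank '[[[0,0,0.1,0,0,0],[0,0,0,0,0,0]]]'>/dev/null; python3 rel.py; python3 -m crank '[[[0,0,0.1,0,0,0],[0,0,0,0,0,0]]]'>/dev/null; python3 rel.py
```

```text
tcp stand mm [-33.8   0.6] z 142.9 yawerr 0.0019 F stand [-4.2  1.4] 5.6 tq [0.44 0.52] tilt [ 0.002 -0.001 -1.   ] t 15.1333
tcp stand mm [-33.8   0.5] z 142.8 yawerr 0.0019 F stand [-5.9  2.5] 9.6 tq [0.64 0.89] tilt [ 0.002 -0.001 -1.   ] t 15.3
tcp stand mm [-33.8   0.5] z 142.7 yawerr 0.002 F stand [-8.   4.9] 15.3 tq [0.89 1.17] tilt [ 0.002 -0.001 -1.   ] t 15.4667
tcp stand mm [-33.8   0.5] z 142.7 yawerr 0.002 F stand [-8.6  6.7] 19.3 tq [1.09 1.5 ] tilt [ 0.002 -0.001 -1.   ] t 15.6333
```

A hard stop at z = 142.8, after the ball torque dropped off: home. Unload the arm, look once, then release.

```bash
python3 -m crank '[[[0,0,-0.15,0,0,0],[0,0,-0.15,0,0,0],[0,0,0,0,0,0],[0,0,0,0,0,0]]]' >/dev/null; python3 rel.py
python3 - <<'E'
from h import *
s,_=save('scene','scene6.png');d,_=save('side','side6.png');b=cv2.imread('pics/scene3.png')
o=np.zeros((600,800,3),np.uint8)
f=lambda i:cv2.resize(i[145:225,160:260],None,fx=4,fy=3.75,interpolation=3)
o[:300,:400]=f(b);o[300:600,:400]=f(s)
o[:400,400:]=cv2.resize(d[200:300,310:410],None,fx=4,fy=4,interpolation=3)
cv2.imwrite('pics/mix6.png',o)
E
```

```text
tcp stand mm [-33.8   0.5] z 142.8 yawerr 0.002 F stand [-4.4  3.1] 7.7 tq [0.45 0.6 ] tilt [ 0.002 -0.001 -1.   ] t 15.9667
```

View pics/mix6.png

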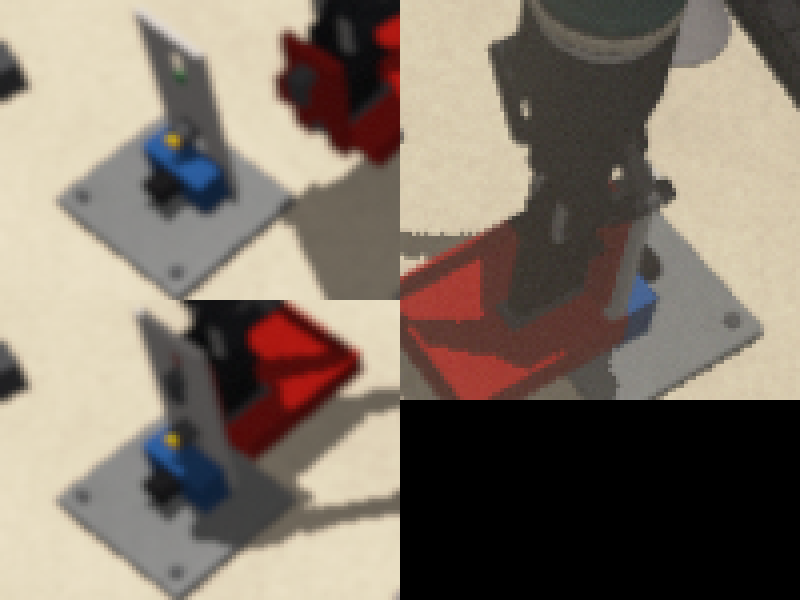

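The tail is back at its ball-out position, (172,438) in the lower crop against (172,138) before, and the lip is down behind the plate in the slot. Unload and release.

```bash
python3 -m crank '[[[0.04,0,-0.1,0,0,0],[0,0,0,0,0,0],[0,0,0,0,0,0]]]' >/dev/null; python3 rel.py; python3 -m crank '[[[0,0,0,0,0,0],[0,0,0,0,0,0],[0,0,0,0,0,0],[0,0,0,0,0,0],[0,0,0,0,0,0],[0,0,0,0,0,0],[0,0,0,0,0,0],[0,0,0,0,0,0]]]' 4.5 20; python3 rel.py; python3 -m crank '[[[0,0,-0.3,0,0,0],[0,0,-0.6,0,0,0],[0,0,-1,0,0,0],[0,0,-2,0,0,0],[0,0,-3,0,0,0],[0,0,-3,0,0,0],[0,0,-2,0,0,0],[0,0,0,0,0,0]]]'
```

```text
tcp stand mm [-34.    0.6] z 142.8 yawerr 0.0019 F stand [-0.8  1.3] 3.1 tq [ 0.23 -0.04] tilt [ 0.002 -0.001 -1.   ] t 16.3167
time: 16.98
tool_pos: [0.5334, -0.2071, 0.1422]
tcp_rot: [0.292, -3.128, 0.0]
wrist_force: [-0.1, 0.3, 0.3]
width: 0.528
grip_force: 0.0
tcp stand mm [-34.9   0.9] z 142.2 yawerr 0.0019 F stand [-0.   0.4] 0.3 tq [-0.05 -0.06] tilt [-0. -0. -1.] t 16.9833
time: 17.65
tool_pos: [0.5367, -0.2084, 0.2691]
tcp_rot: [-0.291, 3.118, -0.009]
wrist_force: [0.5, 0.0, 1.1]
width: 0.528
grip_force: 0.0
```

```bash
python3 -m crank '[[[0,0,0,0,0,0],[0,0,0,0,0,0],[0,0,0,0,0,0],[0,0,0,0,0,0]]]' >/dev/null; python3 - <<'E'
from h import *
save('scene','scene7.png');save('side','side7.png')
for f in('scene3','scene6','scene7'):
    a=cv2.imread('pics/%s.png'%f)[150:225,160:240].astype(int)
    y=(np.minimum(a[...,1],a[...,2])-a[...,0]>70);v,u=np.where(y);print(f,'yellow',len(u),u.mean()+160,v.mean()+150)
for f in('scene6','scene7','side6','side7'):
    a=cv2.imread('pics/%s.png'%f).astype(int);r=a[...,2]-np.maximum(a[...,0],a[...,1])>35
    b=r[150:215,205:260] if 'scene' in f else r[240:320,280:375];v,u=np.where(b);print(f,'red',len(u),u.min(),u.max(),v.min(),v.max())
E
```

```text
scene3 yellow 6 202.83333333333334 181.83333333333334
scene6 yellow 5 202.6 181.8
scene7 yellow 2 202.5 182.0
scene6 red 678 11 44 0 36
scene7 red 678 11 44 0 36
side6 red 1065 24 86 18 63
side7 red 916 24 86 0 64
```

The tray's extent is unchanged after release, and the ball's tail has not moved. Handing in.

```bash
python3 -c "
from workcell import *
print(finish_job())"
```

```text
the job is handed in; nothing more can be done
None
```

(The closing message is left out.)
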